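Spot the taper: twist the arbor home, then drift it free

ROBOT

A 6-joint arm with a two-finger parallel gripper is mounted at the origin on the work surface. World frame = base frame: x ahead of the robot, y to its left, z up, the work surface at z = 0. Lengths are in m, angles in degrees, forces in N, time in s.
With the tool pointing down it reaches from about 0.375 to 0.9 m from the base axis. Payload 3.1 kg.
Tool frame: the origin (TCP) lies on the centre line of the jaws, within the pads' length; the fingertips stand 17 mm ahead of it and the grasp point (between the pads) lies 2 mm behind it; z points along the fingers, y is the line along which they close (so a half turn about z gives the same grasp; the last joint's range is limited). The gripper opens to 87 mm and grips with 3 to 60 N. Pads are 19 mm wide; open, the fingers measure 117 mm over their backs; the gripper's body (75 mm by 190 mm) begins 51 mm behind the grasp point.
Start: joints at [63.226, 30.224, 82.088, -0, 67.689, -10.227], TCP at [0.178, 0.599, 0.24] pointing down, gripper open.
Joint ranges: [-176.69, 176.69], [-43.24, 126.21], [12.49, 139.97], [-82, 262], [0, 151.66], [-163.58, 163.58]. Speed limits (degrees/s): [159.86, 159.86, 180, 180, 180, 180].

INTERFACE

Orientations are given as a 3x3 rotation matrix whose columns are the frame's x, y, z axes.
In Python, from rig import bot, imaging, finder gives the robot as it stands. The module is installed in compiled form; this text tells all that it offers.
- The arm moves only by the tool play_rows, never from a script. Its argument "motion" is a list that holds one entry, the list of rows, each a list of 6 numbers: the shift along the tool's x, y, z in a scale on which 1.0 is 0.5 m, then the turn, a rotation vector about the tool's x, y, z in a scale on which 1.0 is 2 pi rad. In form: [[[dx, dy, dz, wx, wy, wz], ...]]. A call has 1 to 8 rows; each row is the pose to reach, as a shift and turn from the pose commanded when the call began, along the tool's axes at that moment; what a row does not reach only later rows make up. A row lasts 1/12 s, in which the tool goes at most 41.7 mm and 7.16 degrees, less where a joint would pass 70% of its speed; a pose out of reach is approached as far as the arm can. No shift or turn number may pass 1 either way. A call with a gripper value outside its range is refused whole. "fingers" is the finger opening in m, from 0 to 0.087, set as the call begins (left out, the last holds). The fingers move at their own pace and stop on an object; the grip force is fixed at half the most. Time passes only in rows, so rows that repeat a pose let the fingers close. It gives the time, the measured TCP pose, the force, the opening and the grip force at its end, in the units of the state.
- bot.read_state(): the state, without advancing time (a new reading comes with each control period).
- imaging.capture(name): name is "scene" or "top" or "wrist"; returns a dict with "frame" (384x512x3 uint8, red, green, blue), "camera_matrix" (3x3 intrinsics, pixels), "R" (3x3) and "t" (3): a world point X has camera coordinates R X + t. Camera axes: x right, y down, z forward; pixel columns grow to the right and rows downward; lengths in m; the calibration is good to about 2 mm. A picture is of the moment at which its call begins. There is no depth.
- bot.hand_in(): hands the job in; it is judged then, once.
Trained networks look in the newest picture that a camera, given by its name, has taken for a name from the list of things; names that differ only in an ending like _2 or _b are one class to them, and where a whole thing is asked for, a point or a joint stands for the part that bears it (a point fixed in the world has none). Each returns a list of dicts, best first, with "confidence" (0 to 1); they miss things now and then, are a little off and sometimes report something else, mostly with a low value. They report only what shows in the picture. A call takes as long as a camera call. They do not tell look-alikes from the thing itself.
- finder.recognise(camera, name): "at" ([x, y, z] in m, in world coordinates, good to about 4 mm: the middle of the surface that is visible of it).
- finder.outline_of(camera, name): "pixels" (384x512 bool, what is visible of it).
The state is a dict: "time_s": time; "joint_positions": joint angles; "qvel": joint speeds; "tau": joint torques, N m; "position": TCP position; "tcp_rot": TCP orientation; "force": force on the tool from outside, world axes, zero at the start; "moment": the same for the moment, N m; "opening": opening from 0.0 (shut) to 1.0 (fully open); "grasp_force": force on a finger pad.
Only numpy, scipy, OpenCV 4.12 (cv2) and the standard library are available. Lean on these libraries where they do the work, as an engineer would, in place of code of your own. Each camera call takes 0.05 s, during which the arm holds its last target. There are 200 camera calls.

TASK

Try the fit of the flat-headed steel arbor that stands in the steel sleeve with its tang still crosswise to the slot: turn it until its flats are in line with the drift and push it fully home, then let go. Then push the drift all the way through the slot by its head, so that the wedge lifts the arbor free, and leave it standing upright in the sleeve on the drift.

Things in the scene. Friction and masses are not known exactly. Their poses are not given: they have to be found in the camera images.
- arbor: Loose steel arbor, about 0.35 kg, upright in the sleeve. Origin on its axis under its 36 mm round collar (8 mm high); z up. Head with two flats, 8 to 42 mm above the origin, 14 mm thick (x), 30 mm wide (y): grip across x. Below: taper 64 mm long, 30 to 22 mm thick, then a tang 8 (x) by 18 (y) by 12 mm. At the start turned some 35 to 75 degrees counterclockwise (from above) from the sleeve.
- sleeve: Fixed steel sleeve, tapered bore. Origin on the bore's axis at the bench; z up. Mouth 100 mm up, 53 mm outside. Slot along y, 12 mm wide. Foot 84 (x) by 165 mm (y -112 to 53), 12 high. Collar starts 16 mm above the mouth, tang on the slot's edges; with arbor y along sleeve y (either way, 10 degrees) it goes down 12 mm, the last 9 gripped: push 3 to 15 N. Home: collar 4 mm above the mouth.
- drift (a joint): Travel of the drift, a 10 mm thick oiled steel wedge bar captive in the slot, sliding along sleeve +y: 0 = out, 0.056 m = fully driven; starts at 0 to 6 mm. From about 14 to 40 mm its ramp lifts the seated arbor 11 mm; beyond, the arbor stands on the bar's flat top. Takes 2 N alone, up to 20 N under the arbor; stays where left.
- drift_head (a point): Middle of the outer (-y) face of the drift's head, a steel plate 34 mm wide (x), 12 mm thick (y), 13 to 62 mm above the bench; axes as the sleeve's. The point is 40 mm above the bench and on the sleeve's -y side, 165 mm from its axis when the drift is out, 109 mm when fully driven. Push it along sleeve +y.
There are look-alikes about, which are no part of the job. Leave any green or orange look-alike of the arbor alone.

How it is judged:
By the outcome, as a careful person would: the job done as asked, in the order asked, and still so for the second after the job is handed in, with the robot touching nothing.
It also fails if it takes over 48 s, if anything falls off the work surface, if the arm or the gripper's body presses on something with over 40 N, if the wrist force passes 120 N, or if a joint passes its speed limit or range.

## Working session

There is one attempt and no reset: what is moved stays moved. The work goes in short steps, Python scripts to look and compute and a tool call to move; the robot and the scene stay as the last step left them, time stands still between calls to the robot, and variables do not carry over. Pictures are saved under pics/ and viewed, at most 10 in all, crops included, and the job is handed in when it is done.

Besides the shell and the picture viewer there is one more tool, called after "Call:" as name(argument=value, ...) on one line, values as JSON. play_rows: Moves the arm, as the interface text tells. Its arguments: {"type":"object","properties":{"motion":{"type":"array"},"fingers":{"type":"number"}},"required":["motion"]}

```bash
mkdir -p pics; cat > h.py <<'E'
import numpy as np, cv2
from rig import bot, imaging, finder
def cap(n,f=None):
    c=imaging.capture(n)
    if f: cv2.imwrite('pics/'+f,cv2.cvtColor(c['frame'],cv2.COLOR_RGB2BGR))
    return c
def proj(c,X):
    p=(np.asarray(X)@c['R'].T+c['t'])@np.array(c['camera_matrix']).T
    return p[...,:2]/p[...,2:]
def ray(c,uv,z):
    d=np.linalg.inv(c['camera_matrix'])@[uv[0],uv[1],1]; R=np.array(c['R']); o=-R.T@c['t']; d=R.T@d
    return o+d*(z-o[2])/d[2]
E
python3 - <<'E'
from h import *
a=cap('scene','s.png');b=cap('top','t.png')
cv2.imwrite('pics/st.png',np.vstack([cv2.imread('pics/'+f) for f in('s.png',)]))
for cam,c in(('scene',a),('top',b)):
  for n in('arbor','sleeve','drift_head'):
    for r in finder.recognise(cam,n): print(cam,n,round(r['confidence'],2),np.round(r['at'],3),proj(c,r['at']).round())
s=bot.read_state();print(s['time_s'],s['position'],np.round(s['tcp_rot'],3))
E
```

```text
scene arbor 0.88 [0.627 0.005 0.084] [284. 249.]
scene arbor 0.72 [0.428 0.007 0.084] [197. 154.]
scene arbor 0.6 [0.522 0.041 0.132] [255. 163.]
scene arbor 0.6 [0.556 0.144 0.08 ] [323. 163.]
scene sleeve 0.86 [0.53  0.006 0.023] [239. 222.]
scene drift_head 0.91 [ 0.522 -0.068  0.037] [196. 241.]
top arbor 0.84 [0.613 0.005 0.094] [256. 159.]
top arbor 0.83 [0.42  0.012 0.084] [250. 265.]
top arbor 0.82 [0.514 0.044 0.124] [233. 209.]
top arbor 0.64 [0.548 0.151 0.091] [176. 192.]
top sleeve 0.69 [0.507 0.    0.013] [256. 220.]
top drift_head 0.95 [ 0.512 -0.064  0.042] [290. 217.]
top drift_head 0.3 [0.504 0.003 0.01 ] [255. 222.]
0.4 [0.17791781 0.599032   0.23938942] [[-0.959  0.285 -0.   ]
 [ 0.285  0.959 -0.   ]
 [ 0.    -0.    -1.   ]]
```

View pics/s.png

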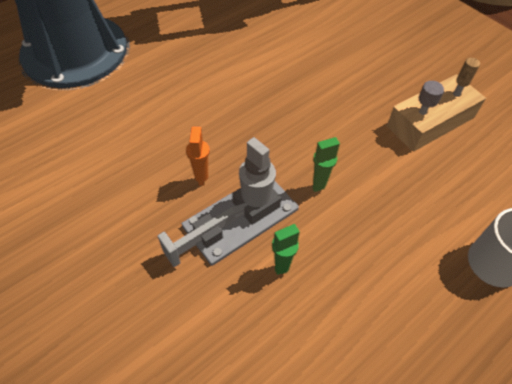

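View pics/t.png

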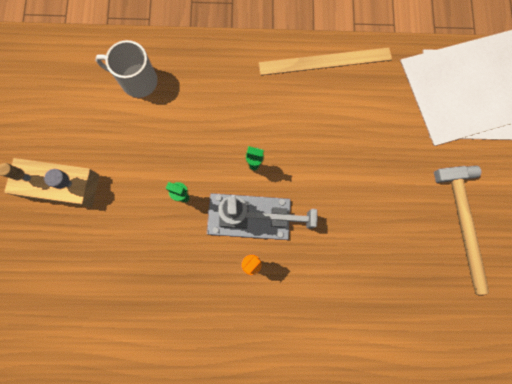

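The steel one standing in the sleeve is the arbor: scene (258,160), top (233,209). The green pieces (top (255,157) and (177,192)) and the orange one (250,265) are the look-alikes. The drift head is at top (313,217). I'll move the wrist camera over it.

Careful with the scale: shifts go in shares of 0.5 m and turns go in shares of 2 pi rad. That gives: -0.48 m / 0.5 = -0.96, -0.44 m / 0.5 = -0.88.

Call:
play_rows(motion=[[[-0.96,-0.88,-0.18,0,0,0],[-0.96,-0.88,-0.18,0,0,0],[-0.96,-0.88,-0.18,0,0,0],[-0.96,-0.88,-0.18,0,0,0],[-0.96,-0.88,-0.18,0,0,0],[-0.96,-0.88,-0.18,0,0,0],[-0.96,-0.88,-0.18,0,0,0],[-0.96,-0.88,-0.18,0,0,0]]])

```text
time_s: 1.07
position: [0.3483, 0.3142, 0.2857]
tcp_rot: [[-0.959, 0.284, 0.001], [0.284, 0.959, 0.0], [-0.001, 0.0, -1.0]]
force: [1.1, 0.9, 0.2]
opening: 0.997
grasp_force: 0.0
```

Call:
play_rows(motion=[[[-0.472,-0.432,-0.088,0,0,0],[-0.472,-0.432,-0.088,0,0,0],[-0.472,-0.432,-0.088,0,0,0],[-0.472,-0.432,-0.088,0,0,0],[-0.472,-0.432,-0.088,0,0,0],[-0.472,-0.432,-0.088,0,0,0],[-0.472,-0.432,-0.088,0,0,0],[-0.472,-0.432,-0.088,0,0,0]]])

```text
time_s: 1.73
position: [0.5142, 0.0385, 0.33]
tcp_rot: [[-0.958, 0.287, 0.002], [0.287, 0.958, -0.001], [-0.002, -0.0, -1.0]]
force: [0.5, 0.3, 0.9]
opening: 0.999
grasp_force: 0.0
```

```bash
python3 - <<'E'
from h import *
c=cap('wrist','w1.png')
R=np.array(c['R']);print((-R.T@c['t']).round(3),R[2].round(3))
for n in('arbor','sleeve','drift_head'):
    for r in finder.recognise('wrist',n): print(n,round(r['confidence'],2),np.round(r['at'],3),proj(c,r['at']).round())
s=bot.read_state();print(s['time_s'],s['position'],s['joint_positions'],s['force'])
m=cv2.imread('pics/w1.png');cv2.imwrite('pics/w1b.png',cv2.resize(m,(768,576),interpolation=cv2.INTER_CUBIC))
E
```

```text
[0.437 0.062 0.475] [ 0.282 -0.084 -0.956]
arbor 0.96 [0.55  0.143 0.092] [352. 168.]
arbor 0.7 [0.518 0.048 0.137] [265. 175.]
arbor 0.64 [0.419 0.014 0.111] [206.  86.]
arbor 0.56 [0.62  0.012 0.09 ] [259. 250.]
sleeve 0.78 [ 0.504 -0.003  0.009] [225. 153.]
drift_head 0.75 [ 0.51  -0.073  0.037] [173. 176.]
1.9333 [0.51235188 0.04110366 0.32900799] [-7.90405153e+00  1.58017975e+01  9.10091625e+01  3.50623089e-02
  7.32381909e+01 -8.12459969e+01] [ 0.38417665 -0.64186328 -0.54153258]
```

View pics/w1b.png

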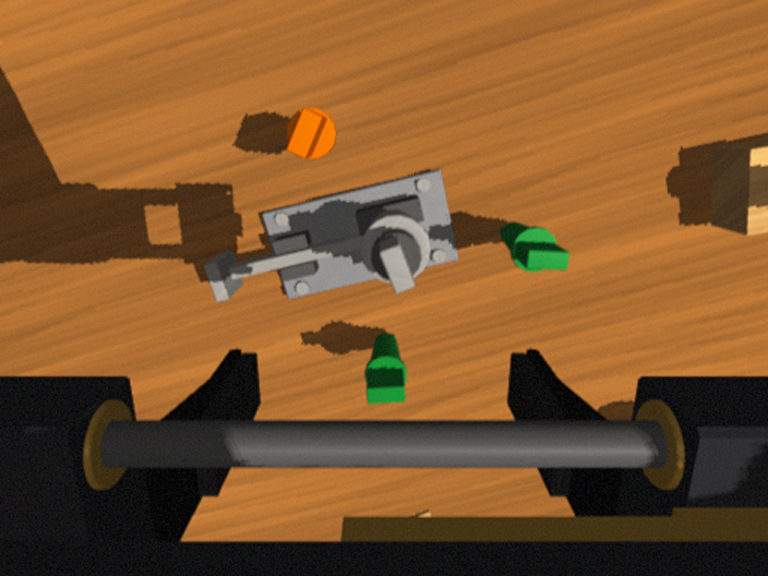

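The picture shows the steel arbor head at (263,178) in the raw frame and the foot corners. The green and orange look-alikes stand clear of it. Next is an enlarged crop for confirmation and corner pixels.

```bash
python3 - <<'E'
import cv2
m=cv2.imread('pics/w1.png')[105:205,125:315];cv2.imwrite('pics/crop1.png',cv2.resize(m,None,fx=4,fy=4,interpolation=cv2.INTER_CUBIC))
E
```

```text
(no output)
```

View pics/crop1.png

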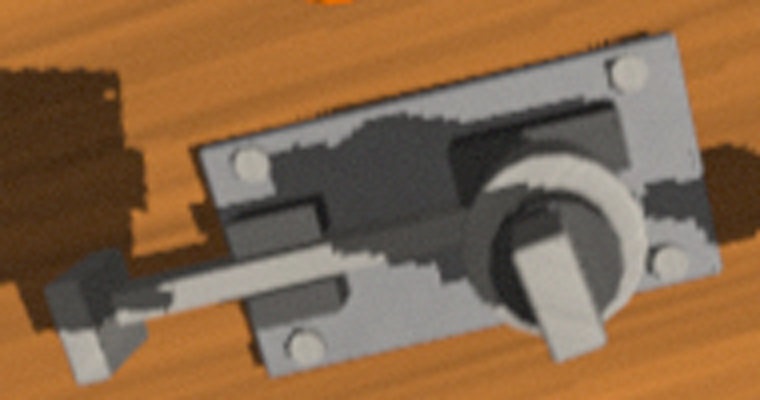

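The crop confirms the plain steel arbor. Crop pixels of the foot corners are (200,148), (675,35), (722,270) and (270,375). The head-top corners are (514,248), (570,232), (606,342) and (556,362).

```bash
cat > m.py <<'E'
from h import *
from scipy.optimize import least_squares
def fit(c,px,loc,z,x0):  # planar pose fit
    loc=np.array(loc,float)
    def f(p):
        s,k=np.sin(p[2]),np.cos(p[2])
        X=np.c_[p[0]+k*loc[:,0]-s*loc[:,1],p[1]+s*loc[:,0]+k*loc[:,1],np.full(len(loc),z)]
        return (proj(c,X)-px).ravel()
    r=least_squares(f,x0);return r.x,np.sqrt(np.mean(r.fun**2))
E
python3 - <<'E'
from m import *
c=cap('wrist')
g=lambda l:np.array(l)/4+[125,105]-.4
F=g([(200,148),(675,35),(722,270),(270,375)])
p,e=fit(c,F,[(-.042,-.112),(-.042,.053),(.042,.053),(.042,-.112)],.012,[.51,.04,0]);print('sleeve',p[:2].round(4),np.degrees(p[2]),e)
H=g([(514,248),(570,232),(606,342),(556,362)])
W=np.array([ray(c,h,.158)for h in H]);print(W.round(4))
# corner order: short edge 0-1 is thickness x ; long edge 1-2 is width y
for l in ([(.007,-.015),(-.007,-.015),(-.007,.015),(.007,.015)],[(-.007,-.015),(-.007,.015),(.007,.015),(.007,-.015)],[(-.007,-.015),(.007,-.015),(.007,.015),(-.007,.015)]):
  for y in(-1,0,1,2):
    q,e2=fit(c,H,l,.158,[.513,.04,y]);print('arbor',q[:2].round(4),np.degrees(q[2]),e2)
s=bot.read_state();print(s['position'],np.round(s['tcp_rot'],4).tolist())
d=ray(c,g([(62,325),(102,318),(145,325),(80,385)])[0],.062);print(d)
for a,b in((-.153,.062),(-.165,.062),):
  pass
E
```

```text
sleeve [0.5146 0.0498] -3.354534377672991 0.761495317435846
[[0.5001 0.0425 0.158 ]
 [0.5002 0.0562 0.158 ]
 [0.5285 0.0571 0.158 ]
 [0.5298 0.0441 0.158 ]]
arbor [0.5147 0.05  ] -87.5906776277787 0.5178131769510582
arbor [0.5147 0.05  ] -87.59067934644146 0.5178131769508525
arbor [0.5147 0.05  ] -87.5906791289166 0.5178131769508645
arbor [0.5147 0.05  ] 272.409319967828 0.5178131769508219
arbor [0.5145 0.0499] 3.1107953548845932 8.239606554605635
arbor [0.5145 0.0499] 3.1107508363334864 8.239606554826398
arbor [0.5145 0.0499] 3.113129938872457 8.23960655357208
arbor [0.5145 0.0499] 3.1125809843646803 8.2396065519544
arbor [0.5148 0.0499] -87.29476572992436 10.155509945765164
arbor [0.5148 0.0499] -87.29494108642524 10.155509944860093
arbor [0.5148 0.0499] -87.29455023199472 10.155509946994956
arbor [0.5148 0.0499] 272.7009076861294 10.155509948498931
[0.51163787 0.04201631 0.32881311] [[-0.9585, 0.2852, -0.0016], [0.2852, 0.9585, 0.0008], [0.0017, 0.0003, -1.0]]
[ 0.50264961 -0.10609509  0.062     ]
```

```bash
python3 - <<'E'
from m import *
out=[]
for cam,ctr in(('wrist',None),('scene',None),('top',None)):
    c=cap(cam); im=cv2.cvtColor(c['frame'],cv2.COLOR_RGB2BGR)
    u=proj(c,np.array([.5147,.0499,.135])).round().astype(int); x0,y0=u-24
    k=8; base=cv2.resize(im[y0:y0+48,x0:x0+48],None,fx=5.2,fy=5.2,interpolation=cv2.INTER_CUBIC)
    col=[base.copy()]
    for yaw in(71,92.4):
        b=base.copy();a=np.radians(yaw);R=np.array([[np.cos(a),-np.sin(a)],[np.sin(a),np.cos(a)]])
        q=np.array([(-.007,-.015),(.007,-.015),(.007,.015),(-.007,.015)])@R.T+[.5147,.0499]
        for z in(.124,.158):
            P=((proj(c,np.c_[q,np.full(4,z)])-[x0,y0]+.5)*5.2).astype(int)
            cv2.polylines(b,[P],True,(0,0,255) if z>.14 else (255,0,0),1)
        col.append(b)
    out.append(np.hstack(col))
o=np.vstack(out);print(o.shape);cv2.imwrite('pics/ov.png',cv2.resize(o,(600,600)))
E
```

```text
(750, 750, 3)
```

View pics/ov.png

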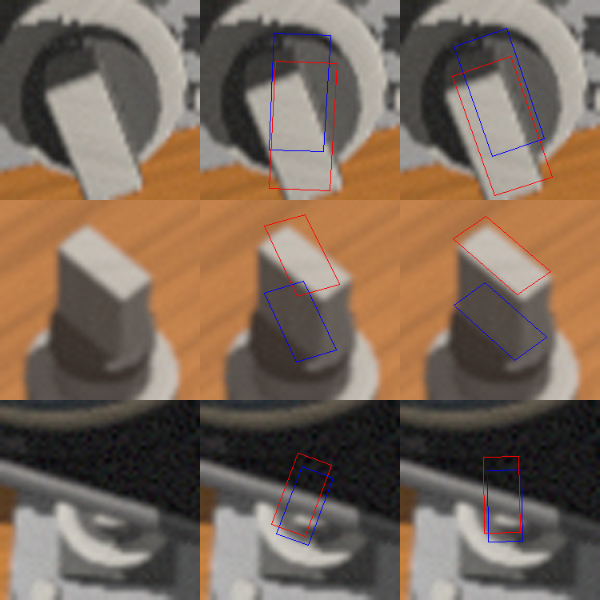

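The overlay shows that head yaw ≈92.4° in world fits all three cameras. So the arbor is about 96° (mod 180) from the slot, more than the text's range. I'll grip across the flats at yaw 92.4° and turn it clockwise 96° to −3.4°. That is feasible for the last joint, and either way round fits.

In the tool's units: -19 degrees / 360 = -0.0528.

Call:
play_rows(motion=[[[0,0,0,0,0,-0.0194],[0,0,0,0,0,-0.0389],[0,0,0,0,0,-0.0528],[0,0,0,0,0,-0.0528],[0,0,0,0,0,-0.0528],[0,0,0,0,0,-0.0528]]])

```text
time_s: 2.63
position: [0.5121, 0.0423, 0.3292]
tcp_rot: [[-0.999, -0.042, -0.0], [-0.042, 0.999, 0.0], [0.0, 0.0, -1.0]]
force: [0.4, 0.5, 0.2]
opening: 1.0
grasp_force: 0.0
```

```bash
cat > to.py <<'E'
import sys
from h import *
s=bot.read_state();R=np.array(s['tcp_rot']);t=np.array([float(v) for v in sys.argv[1:4]])
print(s['time_s'],'tool shift',(R.T@(t-s['position'])).round(4),'yaw',np.degrees(np.arctan2(R[1,1],R[0,1])).round(2),'pos',np.round(s['position'],4),'F',np.round(s['force'],1),'M',np.round(s['moment'],2),'tilt',R[:,2].round(4))
E
python3 to.py .5147 .0499 .2
```

```text
2.6333 tool shift [-0.0029  0.0074  0.1292] yaw 92.41 pos [0.5121 0.0423 0.3292] F [0.4 0.5 0.2] M [ 0.03 -0.03 -0.02] tilt [-2.e-04  1.e-04 -1.e+00]
```

In the tool's units: 0.182 m / 0.5 = 0.364, 0.15 m / 0.5 = 0.3.

Call:
play_rows(motion=[[[-0.006,0.014,0.08,0,0,0],[-0.006,0.0148,0.16,0,0,0],[-0.006,0.0148,0.24,0,0,0],[-0.006,0.0148,0.3,0,0,0],[-0.006,0.0148,0.34,0,0,0],[-0.006,0.0148,0.364,0,0,0],[-0.006,0.0148,0.364,0,0,0],[-0.006,0.0148,0.364,0,0,0]]])

```text
time_s: 3.3
position: [0.5149, 0.0493, 0.1468]
tcp_rot: [[-0.999, -0.042, -0.001], [-0.042, 0.999, 0.0], [0.001, 0.0, -1.0]]
force: [0.2, 0.1, -0.6]
opening: 1.0
grasp_force: 0.0
```

Call:
play_rows(motion=[[[0,0,0,0,0,0],[0,0,0,0,0,0],[0,0,0,0,0,0],[0,0,0,0,0,0],[0,0,0,0,0,0],[0,0,0,0,0,0],[0,0,0,0,0,0],[0,0,0,0,0,0]]], fingers=0.0)

```text
time_s: 3.97
position: [0.5152, 0.0492, 0.1473]
tcp_rot: [[-0.999, -0.043, 0.0], [-0.043, 0.999, -0.0], [-0.0, -0.0, -1.0]]
force: [-0.7, 0.7, -0.6]
opening: 0.479
grasp_force: 0.0
```

```bash
python3 to.py .5147 .0499 .147
```

```text
3.9667 tool shift [0.0004 0.0008 0.0003] yaw 92.45 pos [0.5152 0.0492 0.1473] F [-0.7  0.7 -0.6] M [0.03 0.07 0.04] tilt [ 1.e-04 -0.e+00 -1.e+00]
```

In the tool's units: 0.0007 m / 0.5 = 0.0014.

Call:
play_rows(motion=[[[0,0.0014,0,0,0,0],[0,0.0014,0,0,0,0],[0,0.0014,0,0,0,0],[0,0.0014,0,0,0,0],[0,0.0014,0,0,0,0],[0,0.0014,0,0,0,0],[0,0.0014,0,0,0,0],[0,0.0014,0,0,0,0]]])

```text
time_s: 4.63
position: [0.5151, 0.0498, 0.1471]
tcp_rot: [[-0.999, -0.043, -0.0], [-0.043, 0.999, -0.0], [0.0, -0.0, -1.0]]
force: [-0.4, -0.9, -0.1]
opening: 0.16
grasp_force: 29.9
```

```bash
python3 to.py .5147 .0499 .147; python3 -c "
from h import *
s=bot.read_state();print(s['opening']*87,s['grasp_force'])"
```

```text
4.6333 tool shift [0.0004 0.0001 0.0001] yaw 92.45 pos [0.5151 0.0498 0.1471] F [-0.4 -0.9 -0.1] M [-0.07  0.03  0.  ] tilt [-1.e-04 -1.e-04 -1.e+00]
13.918329951374664 29.860446012826287
```

In the tool's units: 48 degrees / 360 = 0.1333.

Call:
play_rows(motion=[[[0,0,0,0,0,0.0167],[0,0,0,0,0,0.0333],[0,0,0,0,0,0.05],[0,0,0,0,0,0.0667],[0,0,0,0,0,0.0833],[0,0,0,0,0,0.1],[0,0,0,0,0,0.1167],[0,0,0,0,0,0.1333]]])

```text
time_s: 5.3
position: [0.5155, 0.0498, 0.1472]
tcp_rot: [[-0.697, 0.717, 0.001], [0.717, 0.697, -0.0], [-0.001, 0.001, -1.0]]
force: [0.6, -0.8, -1.1]
opening: 0.158
grasp_force: 29.9
```

In the tool's units: 47.7 degrees / 360 = 0.1325.

Call:
play_rows(motion=[[[0,0,0,0,0,0.0167],[0,0,0,0,0,0.0333],[0,0,0,0,0,0.05],[0,0,0,0,0,0.0667],[0,0,0,0,0,0.0833],[0,0,0,0,0,0.1],[0,0,0,0,0,0.1167],[0,0,0,0,0,0.1325]]])

```text
time_s: 5.97
position: [0.5169, 0.0493, 0.1473]
tcp_rot: [[0.061, 0.998, 0.004], [0.998, -0.061, -0.001], [-0.001, 0.004, -1.0]]
force: [2.0, -1.4, -2.8]
opening: 0.157
grasp_force: 29.9
```

Call:
play_rows(motion=[[[0,0,0,0,0,0],[0,0,0,0,0,0]]])

```text
time_s: 6.13
position: [0.5168, 0.0495, 0.1474]
tcp_rot: [[0.054, 0.999, 0.004], [0.999, -0.054, -0.001], [-0.0, 0.004, -1.0]]
force: [3.2, -0.6, -3.0]
opening: 0.155
grasp_force: 29.9
```

```bash
python3 to.py .5147 .0499 .147; python3 -c "
from h import *
s=bot.read_state();print(s['opening']*87,s['grasp_force'])"
```

```text
6.1333 tool shift [ 0.0002 -0.0021  0.0004] yaw -3.1 pos [0.5168 0.0495 0.1474] F [ 3.2 -0.6 -3. ] M [-0.33 -0.81  0.04] tilt [ 3.7e-03 -5.0e-04 -1.0e+00]
13.512868170206083 29.949673495721072
```

```bash
python3 - <<'E'
from m import *
c=cap('scene');im=cv2.cvtColor(c['frame'],cv2.COLOR_RGB2BGR);w=cap('wrist');iw=cv2.cvtColor(w['frame'],cv2.COLOR_RGB2BGR)
u=proj(c,np.array([.515,.05,.11])).round().astype(int);x,y=u-45
v=proj(w,np.array([.515,.05,.12])).round().astype(int);print(u,v);a=v-45
k=lambda m,p:cv2.resize(m[max(0,p[1]):p[1]+90,max(0,p[0]):p[0]+90],(396,396),interpolation=cv2.INTER_CUBIC)
cv2.imwrite('pics/g.png',np.hstack([k(im,(x,y)),k(iw,a)]))
E
```

```text
[257 166] [252 243]
```

View pics/g.png

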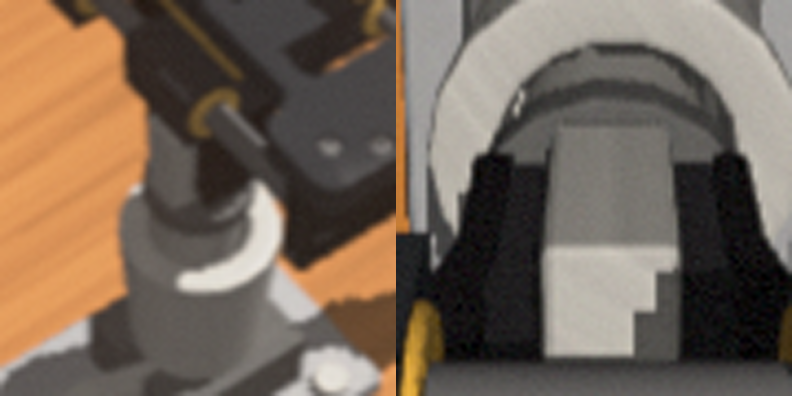

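The arbor is held squarely and has turned with the jaws. The side force Fx of +3 N suggests the true axis is about 2–3 mm further in x than my estimate. I'll relieve that first.

In the tool's units: 0.002 m / 0.5 = 0.004, 0.001 m / 0.5 = 0.002, 0.3 degrees / 360 = 0.0008.

Call:
play_rows(motion=[[[0,0.002,0,0,0,0.0008],[0,0.004,0,0,0,0.0008],[0,0.004,0,0,0,0.0008],[0,0.004,0,0,0,0.0008]]])

```text
time_s: 6.57
position: [0.5171, 0.0497, 0.1472]
tcp_rot: [[0.061, 0.998, -0.0], [0.998, -0.061, -0.0], [-0.0, 0.0, -1.0]]
force: [3.7, -1.6, -2.0]
opening: 0.16
grasp_force: 30.0
```

```bash
python3 to.py .5147 .0499 .147; python3 -c "
from h import *
s=bot.read_state();print(s['opening']*87,s['grasp_force'])"
```

```text
6.5667 tool shift [ 0.     -0.0024  0.0002] yaw -3.52 pos [0.5171 0.0497 0.1472] F [ 3.7 -1.6 -2. ] M [-0.41 -0.59  0.02] tilt [-0.e+00 -1.e-04 -1.e+00]
13.909901374838055 29.95903135277331
```

In the tool's units: 0.003 m / 0.5 = 0.006, 0.001 m / 0.5 = 0.002.

Call:
play_rows(motion=[[[0,0.002,0,0,0,0],[0,0.002,0.002,0,0,0],[0,0.002,0.004,0,0,0],[0,0.002,0.006,0,0,0],[0,0.002,0.006,0,0,0]]])

```text
time_s: 6.98
position: [0.5176, 0.05, 0.1438]
tcp_rot: [[0.062, 0.998, -0.001], [0.998, -0.062, 0.0], [0.0, -0.001, -1.0]]
force: [1.5, 0.1, -1.8]
opening: 0.159
grasp_force: 29.9
```

```bash
python3 to.py .5147 .0499 .147; python3 -c "
from h import *
s=bot.read_state();print(s['opening']*87,s['grasp_force'])"
```

```text
6.9833 tool shift [-0.0002 -0.0029 -0.0031] yaw -3.55 pos [0.5176 0.05   0.1438] F [ 1.5  0.1 -1.8] M [-0.05 -0.29 -0.05] tilt [-1.2e-03  5.0e-04 -1.0e+00]
13.829884038513033 29.94629894150421
```

In the tool's units: 0.009 m / 0.5 = 0.018, 0.008 m / 0.5 = 0.016.

Call:
play_rows(motion=[[[0,0,0.004,0,0,0],[0,0,0.008,0,0,0],[0,0,0.012,0,0,0],[0,0,0.014,0,0,0],[0,0,0.016,0,0,0],[0,0,0.018,0,0,0],[0,0,0.018,0,0,0],[0,0,0.018,0,0,0]]])

```text
time_s: 7.65
position: [0.5179, 0.0497, 0.1352]
tcp_rot: [[0.062, 0.998, -0.0], [0.998, -0.062, -0.0], [-0.0, -0.0, -1.0]]
force: [0.2, 0.3, 0.6]
opening: 0.162
grasp_force: 29.9
```

```bash
python3 to.py .5147 .0499 .135; python3 -c "
from h import *
s=bot.read_state();print(s['opening']*87,s['grasp_force'])"
```

```text
7.65 tool shift [ 0.     -0.0032  0.0002] yaw -3.55 pos [0.5179 0.0497 0.1352] F [0.2 0.3 0.6] M [-0.11 -0.05  0.04] tilt [-4.e-04 -0.e+00 -1.e+00]
14.136793012240418 29.940287611680105
```

In the tool's units: 0.002 m / 0.5 = 0.004, 0.001 m / 0.5 = 0.002.

Call:
play_rows(motion=[[[0,0,0.002,0,0,0],[0,0,0.004,0,0,0],[0,0,0.004,0,0,0],[0,0,0.004,0,0,0]]])

```text
time_s: 7.98
position: [0.518, 0.0497, 0.1351]
tcp_rot: [[0.062, 0.998, 0.001], [0.998, -0.062, -0.0], [-0.0, 0.001, -1.0]]
force: [-2.0, 0.5, 14.4]
opening: 0.157
grasp_force: 29.9
```

```bash
python3 to.py .5147 .0499 .135; python3 -c "
from m import *
s=bot.read_state();print(s['opening']*87,s['grasp_force'])
c=cap('scene');im=cv2.cvtColor(c['frame'],cv2.COLOR_RGB2BGR);w=cap('wrist');iw=cv2.cvtColor(w['frame'],cv2.COLOR_RGB2BGR)
u=proj(c,np.array([.515,.05,.11])).round().astype(int);v=proj(w,np.array([.515,.05,.12])).round().astype(int)
k=lambda m,p:cv2.resize(m[max(0,p[1]-45):p[1]+45,max(0,p[0]-45):p[0]+45],(396,396),interpolation=cv2.INTER_CUBIC)
cv2.imwrite('pics/g2.png',np.hstack([k(im,u),k(iw,v)]))"
```

```text
7.9833 tool shift [-0.0001 -0.0033  0.0001] yaw -3.53 pos [0.518  0.0497 0.1351] F [-2.   0.5 14.4] M [-0.01  0.64  0.01] tilt [ 5.e-04 -2.e-04 -1.e+00]
13.701491509108143 29.940973535995
```

View pics/g2.png

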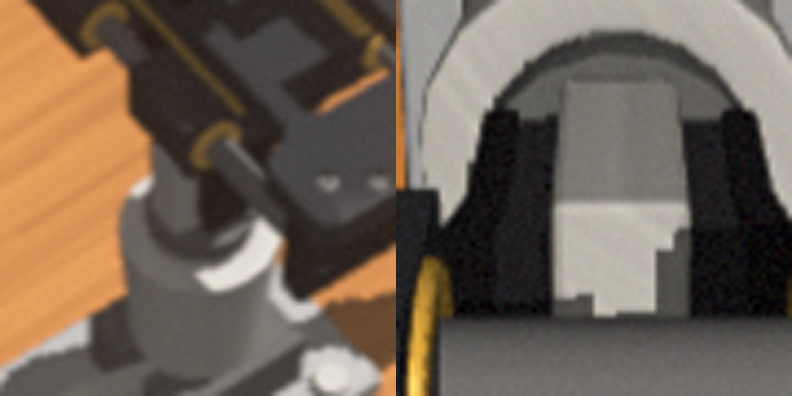

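It has gone down 12 mm and stopped firmly, which matches home. I'll press a bit harder to be sure, then open and rise.

In the tool's units: 0.0015 m / 0.5 = 0.003.

Call:
play_rows(motion=[[[0,0,0.003,0,0,0],[0,0,0.003,0,0,0],[0,0,0.003,0,0,0]]])

```text
time_s: 8.33
position: [0.5182, 0.0498, 0.135]
tcp_rot: [[0.062, 0.998, 0.001], [0.998, -0.062, -0.0], [-0.0, 0.001, -1.0]]
force: [-4.8, 0.8, 25.0]
opening: 0.162
grasp_force: 30.0
```

In the tool's units: -0.0035 m / 0.5 = -0.007, -0.003 m / 0.5 = -0.006.

Call:
play_rows(motion=[[[0,0,-0.004,0,0,0],[0,0,-0.006,0,0,0],[0,0,-0.007,0,0,0],[0,0,-0.007,0,0,0],[0,0,-0.007,0,0,0],[0,0,-0.007,0,0,0],[0,0,-0.007,0,0,0],[0,0,-0.007,0,0,0]]], fingers=0.06)

```text
time_s: 9.0
position: [0.5179, 0.0497, 0.1349]
tcp_rot: [[0.062, 0.998, -0.001], [0.998, -0.062, 0.0], [0.0, -0.001, -1.0]]
force: [0.6, -0.1, 0.6]
opening: 0.647
grasp_force: 0.0
```

```bash
python3 to.py .5147 .0499 .135
```

```text
9.0 tool shift [ 0.     -0.0032 -0.0001] yaw -3.55 pos [0.5179 0.0497 0.1349] F [ 0.6 -0.1  0.6] M [-0.07  0.07  0.  ] tilt [-7.e-04  1.e-04 -1.e+00]
```

In the tool's units: -0.2 m / 0.5 = -0.4, -0.16 m / 0.5 = -0.32.

Call:
play_rows(motion=[[[0,0,-0.04,0,0,0],[0,0,-0.12,0,0,0],[0,0,-0.2,0,0,0],[-0.08,0,-0.2,0,0,0],[-0.16,0,-0.2,0,0,0],[-0.24,0,-0.2,0,0,0],[-0.32,0,-0.2,0,0,0],[-0.4,0,-0.2,0,0,0]]], fingers=0.0)

```text
time_s: 9.67
position: [0.5053, -0.1515, 0.2354]
tcp_rot: [[0.061, 0.998, 0.0], [0.998, -0.061, -0.0], [-0.0, 0.0, -1.0]]
force: [0.9, -0.7, -0.2]
opening: 0.163
grasp_force: 0.0
```

Call:
play_rows(motion=[[[0,0,0,0,0,0],[0,0,0,0,0,0],[0,0,0,0,0,0],[0,0,0,0,0,0]]])

```text
time_s: 10.0
position: [0.5053, -0.1485, 0.2349]
tcp_rot: [[0.061, 0.998, -0.001], [0.998, -0.061, 0.001], [0.001, -0.001, -1.0]]
force: [0.2, 0.3, -0.3]
opening: 0.011
grasp_force: 0.0
```

```bash
python3 to.py .5058 -.1447 .05; python3 -c "
from m import *
s=bot.read_state();print(s['opening']*87)
c=cap('wrist','w3.png');w=cap('scene','s3.png')
for cam,C in(('wrist',c),('scene',w)):
  for n in('arbor','drift_head','sleeve'):
    for r in finder.recognise(cam,n): print(cam,n,round(r['confidence'],2),np.round(r['at'],3),proj(C,r['at']).round())
a=cv2.imread('pics/w3.png');b=cv2.imread('pics/s3.png')[100:292,120:376]
cv2.imwrite('pics/p3.png',np.vstack([cv2.resize(a,(400,300)),cv2.resize(b,(400,300),interpolation=cv2.INTER_CUBIC)]))"
```

```text
10.0 tool shift [0.0037 0.0004 0.1849] yaw -3.48 pos [ 0.5053 -0.1485  0.2349] F [ 0.2  0.3 -0.3] M [-0.06  0.04 -0.  ] tilt [-0.001  0.001 -1.   ]
0.984684265375795
wrist arbor 0.9 [ 0.426 -0.003  0.083] [143.  11.]
wrist arbor 0.63 [ 0.616 -0.002  0.042] [371.   6.]
wrist drift_head 0.83 [ 0.511 -0.066  0.04 ] [256.  88.]
wrist sleeve 0.61 [ 0.51  -0.035  0.011] [254.  56.]
scene arbor 0.71 [0.623 0.003 0.085] [281. 247.]
scene arbor 0.63 [0.528 0.044 0.127] [260. 166.]
scene arbor 0.63 [0.554 0.142 0.079] [321. 163.]
scene drift_head 0.61 [ 0.52  -0.066  0.039] [196. 239.]
scene sleeve 0.97 [0.53  0.006 0.023] [240. 222.]
```

View pics/p3.png

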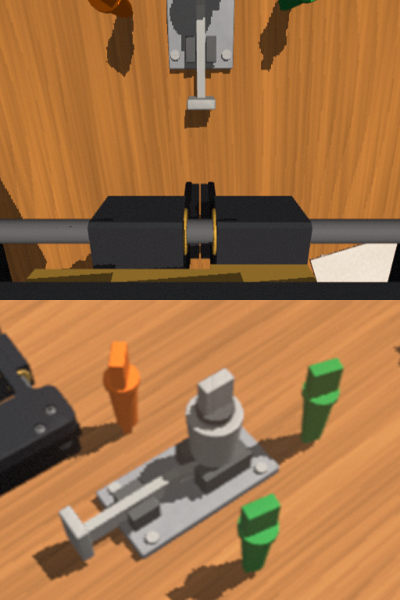

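The picture shows the arbor seated low in the sleeve with its flats in line with the drift. The drift head is centred ahead of the closed fingers, with its outer edge near raw (257,138) in the wrist frame.

```bash
python3 - <<'E'
from m import *
c=cap('wrist')
for uv,z in(((257,127),.062),((257,133),.062),((257,138),.013)): print(ray(c,uv,z).round(4))
w=cap('scene')
for y in(-.115,-.109): print(proj(w,np.array([[.508-.017,y,.062],[.508+.017,y,.062]])).round(1))
# home collar check: project head top centre at z .146 and .158
print(proj(w,np.array([[.5179,.0499,.146],[.5179,.0499,.158],[.5147,.0499,.146]])).round(1))
E
python3 to.py .5058 -.1447 .05
```

```text
[ 0.5101 -0.101   0.062 ]
[ 0.5098 -0.1064  0.062 ]
[ 0.5093 -0.1175  0.013 ]
[[152.4 236.8]
 [166.2 254.3]]
[[156.1 234.4]
 [170.  251.7]]
[[258.3 151. ]
 [258.5 145.2]
 [256.8 149.5]]
10.5 tool shift [ 0.005  -0.0003  0.1852] yaw -3.52 pos [ 0.5058 -0.1497  0.2352] F [ 0.6  0.5 -1. ] M [-0.05  0.03  0.05] tilt [ 0. -0. -1.]
```

Scene: the head-top centre is at about (257.6,151), against (258.3,151) predicted for home and (258.5,145) for unseated, so it is home. Descending behind the head.

In the tool's units: 0.185 m / 0.5 = 0.37, 0.15 m / 0.5 = 0.3.

Call:
play_rows(motion=[[[0,0,0.08,0,0,0],[0,0,0.16,0,0,0],[0,0,0.24,0,0,0],[0,0,0.3,0,0,0],[0,0,0.35,0,0,0],[0,0,0.37,0,0,0],[0,0,0.37,0,0,0],[0.02,0,0.37,0,0,0]]])

```text
time_s: 11.17
position: [0.5074, -0.1414, 0.0505]
tcp_rot: [[0.064, 0.998, 0.002], [0.998, -0.064, -0.001], [-0.001, 0.002, -1.0]]
force: [0.3, 0.3, -0.1]
opening: 0.007
grasp_force: 0.0
```

In the tool's units: 0.03 m / 0.5 = 0.06, 0.026 m / 0.5 = 0.052.

Call:
play_rows(motion=[[[0.016,0,0,0,0,0],[0.026,0,0,0,0,0],[0.036,0,0,0,0,0],[0.044,0,0,0,0,0],[0.052,0,0,0,0,0],[0.06,0,0,0,0,0],[0.06,0,0,0,0,0]]])

```text
time_s: 11.75
position: [0.509, -0.1101, 0.0509]
tcp_rot: [[0.061, 0.998, 0.002], [0.998, -0.061, -0.001], [-0.001, 0.002, -1.0]]
force: [0.6, -3.2, 2.3]
opening: 0.006
grasp_force: 1.2
```

```bash
python3 to.py .5113 -.0589 .05
```

```text
11.75 tool shift [ 0.0513 -0.0009  0.0008] yaw -3.5 pos [ 0.509  -0.1101  0.0509] F [ 0.6 -3.2  2.3] M [-0.49  0.04  0.04] tilt [ 0.0021 -0.0014 -1.    ]
```

In contact. Pushing on steadily.

In the tool's units: 0.024 m / 0.5 = 0.048, 0.006 m / 0.5 = 0.012.

Call:
play_rows(motion=[[[0.006,0,0,0,0,0],[0.012,0,0,0,0,0],[0.018,0,0,0,0,0],[0.024,0,0,0,0,0],[0.03,0,0,0,0,0],[0.036,0,0,0,0,0],[0.042,0,0,0,0,0],[0.048,0,0,0,0,0]]])

```text
time_s: 12.42
position: [0.5103, -0.0871, 0.0507]
tcp_rot: [[0.062, 0.998, 0.001], [0.998, -0.062, -0.002], [-0.002, 0.002, -1.0]]
force: [-0.9, -5.8, 5.3]
opening: 0.005
grasp_force: 2.9
```

Call:
play_rows(motion=[[[0.006,0,0,0,0,0],[0.012,0,0,0,0,0],[0.018,0,0,0,0,0],[0.022,0,0,0,0,0],[0.026,0,0,0,0,0],[0.03,0,0,0,0,0],[0.03,0,0,0,0,0]]])

```text
time_s: 13.0
position: [0.511, -0.0729, 0.0503]
tcp_rot: [[0.059, 0.998, 0.001], [0.998, -0.059, -0.003], [-0.003, 0.001, -1.0]]
force: [-2.2, -11.0, 1.5]
opening: 0.003
grasp_force: 5.6
```

```bash
python3 to.py .5113 -.0589 .05
```

```text
13.0 tool shift [ 0.014  -0.0005  0.0002] yaw -3.39 pos [ 0.511  -0.0729  0.0503] F [ -2.2 -11.    1.5] M [-1.86  0.35  0.05] tilt [ 6.0e-04 -3.4e-03 -1.0e+00]
```

In the tool's units: 0.003 m / 0.5 = 0.006, 0.001 m / 0.5 = 0.002.

Call:
play_rows(motion=[[[0.002,0,0,0,0,0],[0.004,0,0,0,0,0],[0.006,0,0,0,0,0],[0.006,0,0,0,0,0]]])

```text
time_s: 13.33
position: [0.5111, -0.0727, 0.0503]
tcp_rot: [[0.057, 0.998, 0.0], [0.998, -0.057, -0.007], [-0.007, 0.001, -1.0]]
force: [-5.0, -22.8, 0.9]
opening: 0.005
grasp_force: 11.3
```

In the tool's units: 0.002 m / 0.5 = 0.004, 0.001 m / 0.5 = 0.002.

Call:
play_rows(motion=[[[0.002,0,0,0,0,0],[0.004,0,0,0,0,0],[0.004,0,0,0,0,0]]])

```text
time_s: 13.58
position: [0.5112, -0.0726, 0.0504]
tcp_rot: [[0.056, 0.998, 0.0], [0.998, -0.056, -0.009], [-0.009, 0.001, -1.0]]
force: [-7.3, -30.1, 0.1]
opening: 0.007
grasp_force: 15.2
```

Firm stop at 30 N. Back off, then check.

In the tool's units: -0.185 m / 0.5 = -0.37, -0.16 m / 0.5 = -0.32.

Call:
play_rows(motion=[[[-0.02,0,0,0,0,0],[-0.08,0,0,0,0,0],[-0.16,0,0,0,0,0],[-0.18,0,-0.08,0,0,0],[-0.18,0,-0.16,0,0,0],[-0.18,0,-0.24,0,0,0],[-0.18,0,-0.32,0,0,0],[-0.18,0,-0.37,0,0,0]]])

```text
time_s: 14.25
position: [0.5057, -0.1553, 0.2382]
tcp_rot: [[0.062, 0.998, 0.002], [0.998, -0.062, 0.0], [0.001, 0.002, -1.0]]
force: [0.9, 0.8, -1.0]
opening: 0.005
grasp_force: 0.0
```

Call:
play_rows(motion=[[[0,0,0,0,0,0],[0,0,0,0,0,0],[0,0,0,0,0,0],[0,0,0,0,0,0]]])

```text
time_s: 14.58
position: [0.5039, -0.1547, 0.2332]
tcp_rot: [[0.062, 0.998, -0.004], [0.998, -0.062, 0.003], [0.003, -0.004, -1.0]]
force: [0.7, -1.4, -0.6]
opening: 0.007
grasp_force: 0.0
```

```bash
python3 - <<'E'
from m import *
w=cap('scene','s4.png');c=cap('wrist','w4.png')
R=np.radians(-3.5);ux=np.array([np.cos(R),np.sin(R)]);uy=np.array([-np.sin(R),np.cos(R)])
o=np.array([.5175,.0499])
b=cv2.imread('pics/s4.png');k=4;x0,y0=140,120;im=cv2.resize(b[y0:y0+150,x0:x0+170],None,fx=k,fy=k,interpolation=cv2.INTER_CUBIC)
for d,col in((.056,(0,0,255)),(.046,(255,0,0))):
    P=np.array([[*(o+ux*s+uy*(-.165+d)),z] for s,z in((-.017,.062),(.017,.062),(.017,.013),(-.017,.013))])
    cv2.polylines(im,[((proj(w,P)-[x0,y0]+.5)*k).astype(int)],True,col,1)
a=np.linspace(0,6.3,40)
for z,col in((.157,(0,0,255)),(.146,(255,0,0))):
    P=np.array([[*(o+ux*s+uy*t),z] for s,t in((-.007,-.015),(.007,-.015),(.007,.015),(-.007,.015))])
    cv2.polylines(im,[((proj(w,P)-[x0,y0]+.5)*k).astype(int)],True,col,1)
cv2.imwrite('pics/p4.png',im)
s=bot.read_state();print(s['time_s'],s['position'],s['force'])
E
```

```text
14.6833 [ 0.50428537 -0.15511883  0.23326556] [ 0.07771815 -0.14887046 -0.52316077]
```

View pics/p4.png

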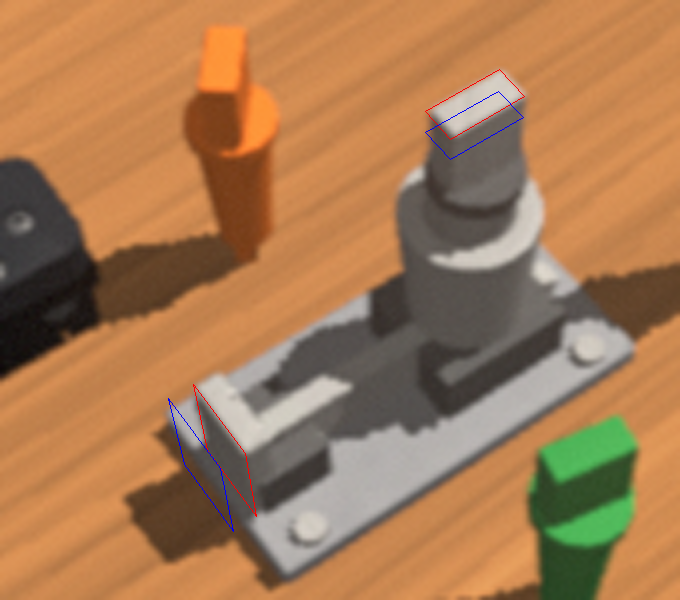

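The picture shows the drift head on the 56 mm outline at (225,450). The head top is on the lifted outline at (475,103), and the arbor stands upright with the gripper clear. Handing in.

```bash
python3 -c "
from rig import bot
print(bot.hand_in())"
```

```text
the job is handed in; nothing more can be done
None
```

I turned the arbor into line with the slot, pushed it fully home and released it. Then I drove the drift to its stop, leaving the arbor lifted and upright in the sleeve, and handed the job in at about 15 s; the hand-in gave no verdict.

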